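# Put the washed science ware on its matching stands

### The arm

A 7-joint arm with a two-finger parallel gripper is mounted at the origin on the work surface. World frame = base frame: x ahead of the robot, y to its left, z up, the work surface at z = 0. Lengths are in m, angles in rad, forces in N, time in s.
With the tool pointing down it reaches from about 0.425 to 0.875 m from the base axis. Payload 8.4 kg.
Tool frame: the origin (TCP) lies midway between the tips of the shut fingers; the grasp point (between the pads) lies 19 mm behind it; z points along the fingers, y is the line along which they close (so a half turn about z gives the same grasp; the last joint's range is limited). The gripper opens to 85 mm and grips with 20 to 120 N. Pads are 22 mm wide; open, the fingers measure 114 mm over their backs; the gripper's body (76 mm by 85 mm) begins 54 mm behind the grasp point. The pads swing forward as they close: fully open they stand 13 mm farther back than shut.
Start: joints at [-1.345, 0.333, 0.04, 1.465, -0.013, 1.343, -0.059], TCP at [0.207, 0.616, 0.231] pointing down, gripper open.
Joint ranges: [-2.58, 2.58], [-0.38, 2.09], [-1.3, 1.39], [0.25, 2.4], [-1.5, 4.64], [0.08, 2.09], [-2.65, 2.65]. Speed limits (rad/s): [2.22, 2.22, 2.79, 2.79, 3.14, 3.14, 3.14].

### API

Orientations are given as a rotation vector (axis times angle).
In Python, from plant import get_state, cams, workorder gives the robot as it stands.
- The arm moves only by the tool arm_command, never from a script. Its argument "targets" is a list of rows, each a list of 4 numbers: the shift along the tool's x, y, z in mm, then the turn about the tool's z in rad. A call has 1 to 12 rows; each row shifts and turns the commanded pose from where the row before left it, along the tool's axes as they then stand; what a row does not reach is not made up. A row lasts 1/8 s, in which the tool goes at most 62.5 mm and 10.7 degrees, less where a joint would pass 70% of its speed; a pose out of reach is approached as far as the arm can. A call is refused whole if a number of a shift passes 62.5 or a number of a turn 0.188, either way. A call with a gripper value outside its range is refused whole. "claw" is the closure in counts, from 0 (fully open) to 255 (shut), set as the call begins (left out, the last holds). The fingers move at their own pace and stop on an object; "force" is the grip in N (left out, the last holds). Time passes only in rows, so rows that do not move let the fingers close. It gives the time, the measured TCP pose, the force, the opening and the grip force at its end, in the units of the state.
- get_state(): the state, without advancing time (a new reading comes with each control period).
- cams.camera(name): name is "side" or "top" or "wrist"; returns a dict with "frame" (384x512x3 uint8, red, green, blue), "range_z" (384x512 float32, m along the optical axis (not along the pixel's ray), 0 where there is no reading), "K" (3x3 intrinsics, pixels), "dist" ([k1, k2, p1, p2, k3] as OpenCV has them; the pictures are not rectified), "eye" and "rotation" of the camera in the world. Camera axes: x right, y up, looking along -z (the intrinsics and any distortion apply to the point x, -y, -z); pixel columns grow to the right and rows downward; lengths in m; the calibration is good to about 2 mm. A picture is of the moment at which its call begins.
- workorder.job_done(): hands the job in; it is judged then, once.
The state is a dict: "time": time; "joint_pos": joint angles; "qd": joint speeds; "effort": joint torques, N m; "position": TCP position; "eef_rot": TCP orientation; "ft_force": force on the tool from outside, world axes, zero at the start; "wrist_torque": the same for the moment, N m; "width": finger opening in m; "gripper_force": force on a finger pad.
Only numpy, scipy, OpenCV 4.12 (cv2) and the standard library are available. Lean on these libraries where they do the work, as an engineer would, in place of code of your own. Each camera call takes 0.05 s, during which the arm holds its last target. There are 200 camera calls.

### The job

The washed measuring ware is standing about on the bench. Put each of the four white pieces upright into the one stand whose shape and size match its foot, standing flat on the floor inside the rim: big beaker, small beaker, square-footed measuring cylinder and oblong slide jar. Never lay or tip any of them over, and leave the cork where it is.

Things in the scene. Friction and masses are not known exactly. Their poses are not given: they have to be found in the camera images.
- big_beaker: Big white plastic beaker, open at the top, straight round wall 60 mm across outside, 85 mm tall, 3 mm wall, 60 to 130 g. Origin: centre of its underside; z up along its axis.
- small_beaker: Small white plastic beaker, open at the top, straight round wall 40 mm across outside, 65 mm tall, 3 mm wall, 35 to 70 g. Origin: centre of its underside; z up along its axis.
- measuring_cylinder: White plastic measuring cylinder: a round tube 26 mm across standing on the middle of a square foot 56 x 56 mm and 8 mm thick, 130 mm tall in all, 70 to 140 g. Origin: centre of its underside; x and y along the sides of the foot, z up.
- slide_jar: White plastic oblong jar for microscope slides, open at the top with thin partitions inside, 72 mm (its x) by 40 mm (its y), 65 mm tall, 80 to 170 g. Origin: centre of its underside; z up.
- big_round_stand: Stand for the big beaker: round, 76 mm across inside the rim (8 mm free all round the beaker), of dark rubber with a grey floor, fixed to the bench; the floor is 4 mm above the bench, the rim 8 mm wide and 10 mm above the bench. Origin: its centre at bench height; z up.
- small_round_stand: Stand for the small beaker: round, 56 mm across inside the rim (8 mm free all round the beaker), of dark rubber with a grey floor, fixed to the bench; the floor is 4 mm above the bench, the rim 8 mm wide and 10 mm above the bench. Origin: its centre at bench height; z up.
- square_stand: Stand for the measuring cylinder: square, 72 x 72 mm inside the rim (8 mm free on each side of the foot when squared up), of dark rubber with a grey floor, fixed to the bench; the floor is 4 mm above the bench, the rim 8 mm wide and 10 mm above the bench. Origin: its centre at bench height; z up, x and y along its sides.
- oblong_stand: Stand for the slide jar: oblong, 88 mm (its x) by 56 mm (its y) inside the rim (8 mm free on each side of the jar when lined up), of dark rubber with a grey floor, fixed to the bench; the floor is 4 mm above the bench, the rim 8 mm wide and 10 mm above the bench. Origin: its centre at bench height; z up.
- cork: A cork, upright cylinder 32 mm across and 30 mm tall, loose among the ware; not to be disturbed. Origin: centre of its underside.
Not all that is in view belongs to the job. What is shaped like the measuring_cylinder but green is not meant.

How it is judged:
By the outcome, as a careful person would: the job done as asked, in the order asked, and still so for the second after the job is handed in, with the robot touching nothing.
It also fails if it takes over 112 s, if anything falls off the work surface, if the arm or the gripper's body presses on something with over 40 N, if the wrist force passes 120 N, or if a joint passes its speed limit or range.

## Working session

There is one attempt and no reset: what is moved stays moved. The work goes in short steps, Python scripts to look and compute and a tool call to move; the robot and the scene stay as the last step left them, time stands still between calls to the robot, and variables do not carry over. Pictures are saved under pics/ and viewed, at most 17 in all, crops included, and the job is handed in when it is done.

Besides the shell and the picture viewer there is one more tool, called after ">>>" by a JSON object that holds its "name" and its "arguments". arm_command: Moves the arm, as the interface text tells. Its arguments: {"type":"object","properties":{"targets":{"type":"array"},"claw":{"type":"number"},"force":{"type":"number"}},"required":["targets"]}

```bash
ls; mkdir -p pics; python3 - <<'E'
from plant import get_state, cams
import cv2,numpy as np,pickle
s=get_state();print({k:np.round(v,3) for k,v in s.items()})
d={}
for n in("top","side","wrist"):
    c=cams.camera(n);d[n]=c;cv2.imwrite(f"pics/{n}0.png",c["frame"][:,:,::-1]);print(n,c["K"],c["dist"],c["eye"],c["rotation"])
pickle.dump(d,open("c0.pkl","wb"))
E
```

```text
pics
{'time': np.float64(0.0), 'joint_pos': array([-1.345,  0.334,  0.04 ,  1.466, -0.013,  1.343, -0.058]), 'qd': array([ 0.   , -0.   , -0.   , -0.001, -0.001, -0.   ,  0.001]), 'effort': array([-0.0000e+00, -6.5854e+01,  1.3650e+00, -4.0557e+01,  1.7000e-02,
        1.3000e-02, -0.0000e+00]), 'position': array([0.207, 0.616, 0.23 ]), 'eef_rot': array([-5.08e-01, -3.10e+00,  3.00e-03]), 'ft_force': array([ 0.423,  0.301, -0.438]), 'wrist_torque': array([-0.05 ,  0.026,  0.003]), 'gripper_force': np.float64(0.0), 'width': np.float64(0.086)}
top [[371.82881914   0.         259.17630036]
 [  0.         371.82881914 188.94049593]
 [  0.           0.           1.        ]] [0.00435425 0.         0.         0.         0.        ] [0.36349355 0.00838111 1.06475553] [ 0.17561891 -0.16703009 -1.52828451]
side [[389.825768     0.         252.50764493]
 [  0.         389.825768   197.64620145]
 [  0.           0.           1.        ]] [-0.11207879  0.          0.          0.          0.        ] [ 0.03725081 -0.7602999   0.61660786] [ 0.99455873 -0.30263792 -0.5767166 ]
wrist [[280.94810855   0.         255.23416068]
 [  0.         280.94810855 191.06107909]
 [  0.           0.           1.        ]] [-0.04601481  0.          0.          0.          0.        ] [0.13988989 0.63889015 0.37484005] [-0.24403389 -0.172466    1.23804344]
```

View pics/top0.png

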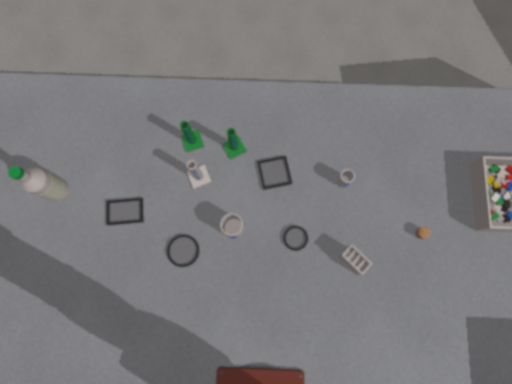

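View pics/side0.png

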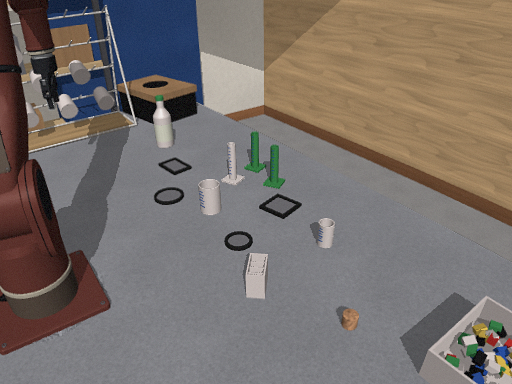

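The top view shows the white cylinder at (197,174), with green look-alikes at (191,135) and (234,144). The big beaker is at (232,225), the small one at (347,177) and the slide jar at (357,260). The stands are oblong (125,211), big round (183,250), small round (296,238) and square (275,172). The cork is at (424,233), and the bottle and brick box don't belong to the job. The side view agrees.

```bash
cat > h.py <<'E'
import numpy as np,cv2
from scipy.spatial.transform import Rotation as R
def ray(c,uv):
    uv=np.asarray(uv,float).reshape(-1,1,2)
    p=cv2.undistortPoints(uv,c["K"],np.array(c["dist"]))[:,0]
    d=np.c_[p[:,0],-p[:,1],-np.ones(len(p))]
    return d@R.from_rotvec(c["rotation"]).as_matrix().T
def plane(c,uv,z):
    d=ray(c,uv);e=np.array(c["eye"]);return e+d*((z-e[2])/d[:,2])[:,None]
def cloud(c):
    h,w=c["range_z"].shape;v,u=np.mgrid[:h,:w]
    P=np.array(c["eye"])+ray(c,np.c_[u.ravel(),v.ravel()])*c["range_z"].reshape(-1,1)
    return P.reshape(h,w,3)
def rect(p):
    # p: Nx2 world points -> centre, sizes, angle(deg) of long side
    (x,y),(a,b),t=cv2.minAreaRect(np.float32(p*1000))
    if b>a:a,b,t=b,a,t+90
    return np.round([x,y,a,b,(t+90)%180-90],1)
def blob(m,uv,r=4):
    n,l,s,ce=cv2.connectedComponentsWithStats(m.astype(np.uint8))
    u,v=uv;w=l[v-r:v+r+1,u-r:u+r+1];w=w[w>0]
    k=np.bincount(w).argmax();return l==k
def pix(m):
    v,u=np.nonzero(m);return np.c_[u,v].astype(float)
E
cat > m1.py <<'E'
import pickle
from h import *
c=pickle.load(open("c0.pkl","rb"))["top"];P=cloud(c);f=c["frame"].astype(int)
print("bench z",np.median(P[280:300,200:300,2]))
dark=f.max(2)<50
for n,uv in dict(oblong=(125,211),big=(183,250),small=(296,238),square=(275,172)).items():
    m=blob(dark,uv,18 if n!="x" else 4)
    q=plane(c,pix(m),.010)[:,:2];print(n,m.sum(),rect(q),"z",np.median(P[m][:,2]))
for n,uv,z0,zt in [("bigb",(232,225),.07,.085),("smallb",(347,177),.05,.065),("jar",(357,260),.05,.065),("cyl",(194,168),.1,.13),("green1",(188,130),.1,.13),("green2",(232,136),.1,.13),("cork",(424,233),.02,.03),("bottle",(38,183),.05,.1)]:
    m=blob(P[:,:,2]>z0,uv,8);print(n,m.sum(),rect(plane(c,pix(m),zt)[:,:2]),"ztop",np.percentile(P[m][:,2],[50,95]))
w=(f.min(2)>130)&(f.max(2)-f.min(2)<25)&(P[:,:,2]<.03)&(P[:,:,2]>.003)
m=blob(w,(201,178),6);print("foot",m.sum(),rect(plane(c,pix(m),.008)[:,:2]))
x=cv2.resize(c["frame"][90:290,90:390],None,fx=2.6,fy=2.6,interpolation=cv2.INTER_CUBIC);cv2.imwrite("pics/crop.png",x[:,:,::-1])
E
python3 m1.py
```

```text
bench z -0.0004657586873583197
oblong 2 [488.  445.7   2.9   0.    7.1] z 0.007348661226210806Traceback (most recent call last):
  File "m1.py", line 7, in <module>
    m=blob(dark,uv,18 if n!="x" else 4)
  File "h.py", line 22, in blob
    k=np.bincount(w).argmax();return l==k
ValueError: attempt to get argmax of an empty sequence
```

View pics/wrist0.png

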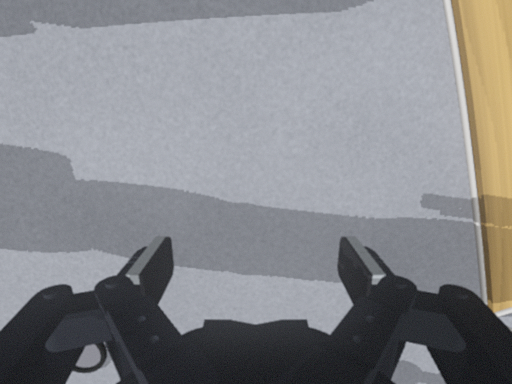

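The wrist view shows the bench with the open fingers at (160,260) and (350,260). The dark threshold was too low, so I'll raise it.

```bash
sed -i 's/dark=f.max(2)<50/dark=f.max(2)<75/' m1.py; python3 m1.py
```

```text
bench z -0.0004657586873583197
oblong 275 [520.4 402.1 100.7  70.3 -83.3] z 0.00901396984455749
big 197 [415.8 227.1  87.4  83.1 -88. ] z 0.009428065275378872
small 134 [461.1 -87.   65.1  64.5  46.6] z 0.009781077985006936
square 249 [651.2 -22.9  86.8  84.9  13.6] z 0.009555068114204479
bigb 106 [484.4  86.4  58.5  58.4 -88. ] ztop [0.08364083 0.08711664]
smallb 85 [ 6.344e+02 -2.243e+02  4.060e+01  3.880e+01 -6.000e-01] ztop [0.06268518 0.06771466]
jar 247 [ 406.6 -245.1   72.4   43.9   45.7] ztop [0.06199714 0.06703365]
cyl 90 [628.8 194.3  33.1  25.9  47.2] ztop [0.12142483 0.13136943]
green1 101 [736.9 221.2  37.2  25.   29.3] ztop [0.1205695  0.13077689]
green2 91 [721.8  96.5  34.1  24.    3.1] ztop [0.12023475 0.1311467 ]
cork 115 [ 487.9 -443.    33.7   27.7  -87.9] ztop [0.02972438 0.03314733]
bottle 1068 [583.6 621.4 151.4  67.6  68. ] ztop [0.13036732 0.19904447]
foot 238 [629.9 195.3  60.1  58.7 -60.2]
```

View pics/crop.png

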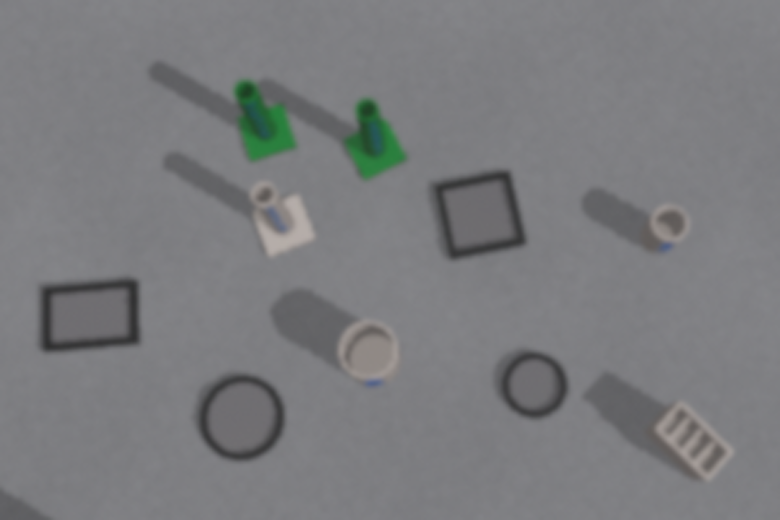

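```bash
cat > go.py <<'E'
import sys
from h import *
from plant import get_state
def go(x,y,z,yaw=None):
    s=get_state();M=R.from_rotvec(s["eef_rot"]).as_matrix();p=np.array(s["position"])*1000
    cur=np.degrees(np.arctan2(M[1,1],M[0,1]));t=0
    if yaw is not None:
        t=-((yaw-cur+90)%180-90)
    d=np.array([x,y,z])-p
    M2=M@R.from_rotvec([0,0,np.radians(t)]).as_matrix()
    print("t",round(float(s["time"]),2),"pos",p.round(1),"yaw",cur.round(1),"tilt",M[2].round(3),"j7",round(s["joint_pos"][6],2),"F",np.round(s["ft_force"],1),"w",round(s["width"]*1000,1))
    print("turn first",round(np.radians(t),3),"then shift",(M2.T@d).round(1))
if __name__=="__main__":
    a=[float(v) for v in sys.argv[1:]];go(*a)
E
python3 go.py 484 86 200; python3 go.py 484 86 200 10
```

```text
t 0.15 pos [207.3 615.7 230.6] yaw 71.4 tilt [-0.    -0.001 -1.   ] j7 -0.06 F [-0.2  0.1 -0.9] w 85.6
turn first 0.0 then shift [-431.3 -413.6   31.2]
t 0.15 pos [207.3 615.7 230.6] yaw 71.4 tilt [-0.    -0.001 -1.   ] j7 -0.06 F [-0.2  0.1 -0.9] w 85.6
turn first 1.071 then shift [-569.7  180.5   31.2]
```

>>> {"name": "arm_command", "arguments": {"targets": [[-36,-34.5,0,0],[-36,-34.5,0,0],[-36,-34.5,0,0],[-36,-34.5,0,0],[-36,-34.5,0,0],[-36,-34.5,0,0],[-36,-34.5,0,0],[-36,-34.5,0,0],[-36,-34.5,0,0],[-36,-34.5,0,0],[-36,-34.5,15,0],[-36,-34.5,15,0]], "claw": 0, "force": 40}}

```text
time: 1.65
position: [0.4852, 0.0843, 0.2011]
eef_rot: [0.508, 3.1, 0.001]
ft_force: [0.6, 0.3, -1.2]
width: 0.0852
gripper_force: 0.0
```

```bash
python3 go.py 484 86 200; cat > wr.py <<'E'
import sys,pickle
from h import *
from plant import cams
n=sys.argv[1];c=cams.camera("wrist");pickle.dump(c,open(n+".pkl","wb"));cv2.imwrite(f"pics/{n}.png",c["frame"][:,:,::-1])
P=cloud(c);f=c["frame"].astype(int)
white=(f.min(2)>110)
# blobs by height slab / dark rims
for z0,z1 in((.05,.09),(.1,.14),(.004,.012)):
    m=(P[:,:,2]>z0)&(P[:,:,2]<z1)&(c["range_z"]>0)
    m=cv2.morphologyEx(m.astype(np.uint8),cv2.MORPH_OPEN,np.ones((3,3)))
    k,l,s,ce=cv2.connectedComponentsWithStats(m)
    for i in range(1,k):
        if s[i,4]>150:
            q=P[l==i];print(z0,s[i,:5],rect(q[:,:2]),"z95",np.percentile(q[:,2],95).round(4),"rgb",np.median(f[l==i],0))
E
python3 wr.py w1
```

```text
t 1.65 pos [485.2  84.3 201.1] yaw 71.4 tilt [-0.     0.001 -1.   ] j7 1.0 F [ 0.6  0.3 -1.2] w 85.2
turn first 0.0 then shift [1.7 1.2 1.1]
0.05 [ 229  147   63   66 1484] [482.   90.3  59.4  58.9 -35.3] z95 0.0874 rgb [183. 178. 180.]
0.05 [379 252  27  20 305] [619.3 203.3  21.3   6.6  71.7] z95 0.0878 rgb [148. 145. 155.]
0.1 [404 275  24  16 152] [619.  205.6  15.1   3.1  64.1] z95 0.1258 rgb [139. 135. 135.]
0.004 [ 324   33   70   80 4012] [415.8 229.9  83.1  78.1 -14. ] z95 0.011 rgb [150. 151. 159.]
0.004 [ 468   90   44   70 1831] [522.1 380.7  73.4  55.2   6.1] z95 0.0116 rgb [148. 149. 156.]
0.004 [ 238  155   44   34 1126] [487.4  89.   48.3  44.9  39.7] z95 0.0077 rgb [186. 181. 181.]
0.004 [  97  170   53   49 1667] [461.4 -83.9  64.9  59.2  53.8] z95 0.0115 rgb [147. 148. 156.]
0.004 [352 217  48  34 705] [625.4 206.8  57.3  40.6  23.2] z95 0.0106 rgb [223. 218. 217.]
0.004 [ 180  264   76   57 2376] [648.8 -22.1  89.5  88.1 -76.1] z95 0.0116 rgb [144. 144. 153.]
0.004 [294 297  49  32 696] [721.2 104.1  58.1  49.9  30.7] z95 0.0104 rgb [ 41. 166.  81.]
```

View pics/w1.png

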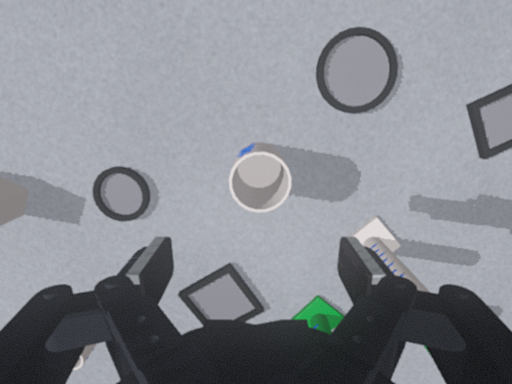

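The wrist view shows the beaker at (260,180) and the big stand at (357,68). Both views agree to 3 mm. I'll descend at (483,88.5).

>>> {"name": "arm_command", "arguments": {"targets": [[3.4,3.3,30,0],[0,0,40,0],[0,0,40,0],[0,0,30,0],[0,0,19,0],[0,0,10,0],[0,0,0,0]]}}

```text
time: 2.58
position: [0.4823, 0.0898, 0.0321]
eef_rot: [-0.508, -3.099, 0.001]
ft_force: [0.0, -0.1, 0.5]
width: 0.0855
gripper_force: 0.0
```

>>> {"name": "arm_command", "arguments": {"targets": [[0,0,0,0],[0,0,0,0],[0,0,0,0],[0,0,0,0],[0,0,0,0],[0,0,0,0]], "claw": 255, "force": 30}}

```text
time: 3.32
position: [0.4832, 0.0903, 0.0334]
eef_rot: [0.508, 3.099, 0.002]
ft_force: [-1.3, -0.3, 6.3]
width: 0.0598
gripper_force: 31.8
```

```bash
python3 go.py 416 228.5 73
```

```text
t 3.33 pos [483.2  90.3  33.4] yaw 71.4 tilt [-0.001  0.001 -1.   ] j7 1.11 F [-1.3 -0.3  6.3] w 59.8
turn first 0.0 then shift [107.7 109.6 -39.6]
```

>>> {"name": "arm_command", "arguments": {"targets": [[0,0,-20,0],[0,0,-20,0],[20,20,0,0],[30,30,0,0],[30,30,0,0],[20,21,0,0],[7.5,8.5,0,0],[0,0,0,0],[0,0,0,0]]}}

```text
time: 4.45
position: [0.4162, 0.2268, 0.0724]
eef_rot: [0.51, 3.1, -0.0]
ft_force: [0.3, -0.3, -1.0]
width: 0.0599
gripper_force: 32.8
```

```bash
python3 go.py 416 228.5 38.5; python3 wr.py w2
```

```text
t 4.45 pos [416.2 226.8  72.4] yaw 71.3 tilt [-0. -0. -1.] j7 0.71 F [ 0.3 -0.3 -1. ] w 59.9
turn first 0.0 then shift [ 0.8  1.5 33.9]
0.05 [ 208  180   96   40 1581] [393.9 234.1  53.5  18.   72.8] z95 0.088 rgb [144. 141. 145.]
0.05 [ 203  246  106   55 3761] [429.1 223.   54.   26.3  71.6] z95 0.0883 rgb [141. 136. 136.]
0.1 [   69   207   375   146 17248] [413.9 227.7 127.3  57.5  59. ] z95 0.1374 rgb [68. 70. 76.]
0.004 [ 202  149  107   68 2844] [398.8 233.4  82.3  51.3  69.4] z95 0.0114 rgb [153. 153. 162.]
0.004 [ 423  198   89  104 5421] [520.1 393.5  79.8  73.9 -82.4] z95 0.0116 rgb [119. 120. 127.]
```

View pics/w2.png

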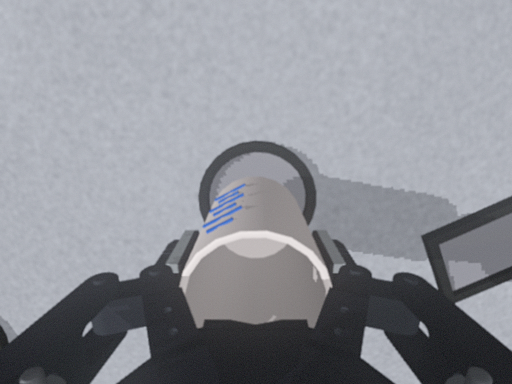

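Laterally the beaker (col 257) is centred on the ring (col 258). In depth I'll nudge it 2 mm towards +x.

>>> {"name": "arm_command", "arguments": {"targets": [[-1.5,1,12,0],[0,0,12,0],[0,0,7,0],[0,0,3,0],[0,0,0,0]]}}

```text
time: 5.12
position: [0.4173, 0.2285, 0.0382]
eef_rot: [-0.508, -3.1, 0.001]
ft_force: [-0.4, 0.4, -0.1]
width: 0.0594
gripper_force: 32.8
```

>>> {"name": "arm_command", "arguments": {"targets": [[0,0,0,0],[0,0,0,0],[0,0,0,0],[0,0,0,0],[0,0,-10,0],[0,0,-30,0],[0,0,-40,0],[0,0,-40,0],[0,0,-10,0],[0,0,0,0]], "claw": 0}}

```text
time: 6.38
position: [0.4176, 0.2287, 0.1689]
eef_rot: [0.508, 3.099, 0.002]
ft_force: [-0.0, 0.1, -0.3]
width: 0.0853
gripper_force: 0.0
```

```bash
python3 wr.py w3; python3 go.py 633 -222 180
```

```text
0.05 [230 156  53  18 370] [394.3 237.9  48.8  13.9  68.7] z95 0.0886 rgb [137. 134. 145.]
0.05 [ 223  186   65   42 1144] [424.8 226.5  53.7  37.3  72.1] z95 0.0885 rgb [140. 135. 136.]
0.004 [ 217  138   74   48 1083] [398.5 232.   80.9  48.6  76.4] z95 0.0115 rgb [126. 126. 131.]
0.004 [419 165  37  19 173] [481.4 426.3  45.6   5.5 -82.7] z95 0.0117 rgb [66. 67. 71.]
0.004 [ 231  167   49   33 1225] [424.2 226.6  53.3  37.3  71.8] z95 0.011 rgb [182. 177. 177.]
0.004 [ 379  173   95   75 3983] [518.5 405.7 104.3  73.3 -83.3] z95 0.0115 rgb [115. 116. 123.]
0.004 [  12  257   51   43 1296] [449.6 -84.6  69.3  51.5 -82.9] z95 0.0115 rgb [122. 123. 130.]
0.004 [267 305  33  17 282] [601.5 204.7  42.8  20.6  78.9] z95 0.0103 rgb [218. 213. 213.]
t 6.42 pos [417.1 228.4 167.9] yaw 71.4 tilt [ 0. -0. -1.] j7 0.66 F [0.4 0.4 0. ] w 85.2
turn first 0.0 then shift [-348.4 -357.9  -12.1]
```

View pics/w3.png

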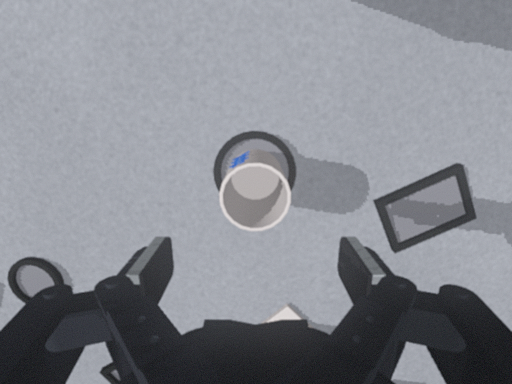

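The big beaker stands in its ring: ring at (255,170), beaker rim at (255,197), level. Next is the small beaker.

>>> {"name": "arm_command", "arguments": {"targets": [[-20,-20,-12,0],[-33,-34,0,0],[-33,-34,0,0],[-33,-34,0,0],[-33,-34,0,0],[-33,-34,0,0],[-33,-34,0,0],[-33,-34,0,0],[-33,-34,0,0],[-33,-34,0,0],[-31.5,-32,0,0],[0,0,0,0]]}}

```text
time: 7.92
position: [0.6322, -0.2263, 0.178]
eef_rot: [-0.516, -3.096, 0.005]
ft_force: [-0.4, -0.0, 0.0]
width: 0.0858
gripper_force: 0.0
```

```bash
python3 wr.py w4; python3 go.py 634 -223 24
```

```text
0.05 [238 165  42  43 666] [ 631.7 -223.1   39.3   39.1   55.3] z95 0.0676 rgb [193.5 189.  189. ]
0.004 [ 390   85   94   93 4499] [649.6 -24.3  89.   86.9  17.6] z95 0.0113 rgb [142. 143. 150.]
0.004 [245 171  28  19 404] [ 637.7 -225.3   30.5   21.5   53.4] z95 0.0089 rgb [178. 173. 173.]
0.004 [  0 276  19  30 179] [ 675.  -600.    46.6    5.     1.1] z95 0.0113 rgb [129. 125. 125.]
t 7.97 pos [ 632.3 -223.9  178.1] yaw 71.2 tilt [ 0.003 -0.002 -1.   ] j7 1.77 F [ 0.3  1.4 -0.2] w 85.5
turn first 0.0 then shift [ -1.8   1.7 154.1]
```

>>> {"name": "arm_command", "arguments": {"targets": [[0,1,30,0],[0,0,40,0],[0,0,40,0],[0,0,30,0],[0,0,13,0],[0,0,6,0],[0,0,0,0]]}}

```text
time: 8.85
position: [0.634, -0.2209, 0.0219]
eef_rot: [0.508, 3.1, -0.0]
ft_force: [-0.3, 1.0, 0.6]
width: 0.0853
gripper_force: 0.0
```

>>> {"name": "arm_command", "arguments": {"targets": [[0,0,0,0],[0,0,0,0],[0,0,0,0],[0,0,0,0],[0,0,0,0],[0,0,0,0],[0,0,0,0],[0,0,0,0]], "claw": 255}}

```text
time: 9.85
position: [0.6341, -0.2213, 0.0221]
eef_rot: [0.508, 3.099, -0.0]
ft_force: [-1.7, -0.1, 5.9]
width: 0.0391
gripper_force: 30.6
```

```bash
python3 go.py 461 -85 65
```

```text
t 9.85 pos [ 634.1 -221.3   22.1] yaw 71.4 tilt [-0.001  0.    -1.   ] j7 1.84 F [-1.7 -0.1  5.9] w 39.1
turn first 0.0 then shift [207.5  73.9 -43.1]
```

>>> {"name": "arm_command", "arguments": {"targets": [[0,0,-20,0],[0,0,-23,0],[20,7,0,0],[35,12.5,0,0],[35,12.5,0,0],[35,12.5,0,0],[35,12.5,0,0],[30,11,0,0],[17,6,0,0],[0,0,0,0],[0,0,0,0]]}}

```text
time: 11.22
position: [0.4623, -0.0853, 0.0653]
eef_rot: [0.508, 3.098, 0.001]
ft_force: [-0.4, -0.1, -1.1]
width: 0.039
gripper_force: 30.3
```

```bash
python3 wr.py w5; python3 go.py 461 -85 27.5
```

```text
0.05 [   0  199   49   85 2845] [ 418.2 -228.7   42.4   32.7  -42.3] z95 0.0671 rgb [146. 142. 142.]
0.05 [ 188  199  136   51 2369] [448.7 -80.8  65.7  16.8  72.7] z95 0.0887 rgb [144. 141. 143.]
0.05 [ 222  252   68   41 2093] [470.9 -87.7  32.8  14.7  72.3] z95 0.0886 rgb [144. 139. 139.]
0.1 [   69   233   372   138 16811] [459.4 -85.3 116.3  38.7  64.4] z95 0.1381 rgb [56. 58. 63.]
0.004 [  0 160  90  81 656] [ 398.3 -227.3   82.6   35.    19.3] z95 0.0115 rgb [145. 141. 141.]
0.004 [ 211  169   82   58 2329] [451.6 -85.4  59.9  43.3  79.1] z95 0.0113 rgb [156. 157. 165.]
0.004 [350 334  54  50 755] [647.2 -27.4  83.3  16.6  20.4] z95 0.0115 rgb [153. 154. 162.]
t 11.28 pos [462.1 -85.5  65. ] yaw 71.4 tilt [-0.001  0.    -1.   ] j7 1.47 F [ 0.3 -0.3 -0.8] w 38.7
turn first 0.0 then shift [ 1.3  0.1 37.5]
```

View pics/w5.png

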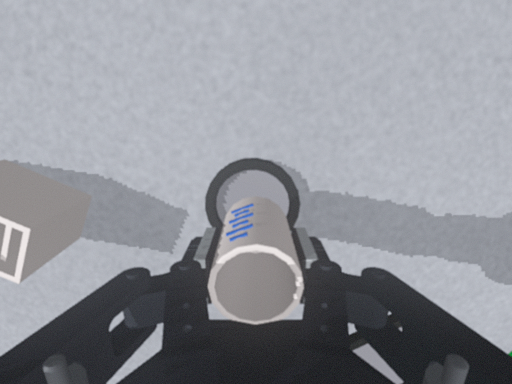

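>>> {"name": "arm_command", "arguments": {"targets": [[0,-0.5,14,0],[0,0,14,0],[0,0,7,0],[0,0,3,0],[0,0,0,0]]}}

```text
time: 11.9
position: [0.4609, -0.0856, 0.0262]
eef_rot: [-0.508, -3.1, 0.0]
ft_force: [-0.1, 0.6, -0.2]
width: 0.0387
gripper_force: 30.4
```

>>> {"name": "arm_command", "arguments": {"targets": [[0,0,0,0],[0,0,0,0],[0,0,0,0],[0,0,0,0],[0,0,-10,0],[0,0,-30,0],[0,0,-40,0],[0,0,-40,0],[0,0,-50,0],[0,0,-20,0],[0,0,0,0]], "claw": 0}}

```text
time: 13.28
position: [0.4619, -0.0855, 0.2182]
eef_rot: [0.508, 3.097, 0.003]
ft_force: [-0.2, -0.0, -0.6]
width: 0.0852
gripper_force: 0.0
```

```bash
python3 wr.py w6; python3 go.py 630 196 230 
```

```text
0.05 [496  20  16  52 615] [413.4 205.8  51.4  18.6  -6.3] z95 0.0679 rgb [173. 168. 167.]
0.05 [  66  144   77   59 1995] [ 404.  -244.2   73.2   41.9   46.6] z95 0.0675 rgb [159. 154. 154.]
0.05 [237 157  37  39 548] [459.9 -84.8  39.3  38.7 -28.8] z95 0.0715 rgb [192.5 188.  189. ]
0.004 [ 453    9   55   80 1367] [412.3 215.1  87.   66.1 -10.4] z95 0.0117 rgb [109. 111. 118.]
0.004 [228 143  48  35 519] [448.7 -87.3  58.2  36.3  88.8] z95 0.0116 rgb [120. 121. 127.]
0.004 [243 162  25  18 341] [465.2 -86.4  30.9  22.5  74.4] z95 0.0111 rgb [180. 176. 175.]
0.004 [ 460  189   51   53 1089] [628.7 199.3  58.2  56.6  24.9] z95 0.0105 rgb [182. 177. 177.]
0.004 [ 298  247   50   63 1535] [652.  -35.8  89.6  58.3  13.2] z95 0.0115 rgb [138. 139. 147.]
0.004 [485 255  27  42 613] [740.7 221.6  57.8  46.   20.3] z95 0.0104 rgb [ 34. 165.  76.]
0.004 [414 269  31  21 396] [708.9 104.   37.4  36.1  29. ] z95 0.0104 rgb [ 39. 164.  78.]
t 13.32 pos [461.1 -85.4 216.8] yaw 71.4 tilt [-0.001  0.001 -1.   ] j7 1.29 F [-0.7  0.5 -0.9] w 85.5
turn first 0.0 then shift [-70.2 320.6 -12.7]
```

View pics/w6.png

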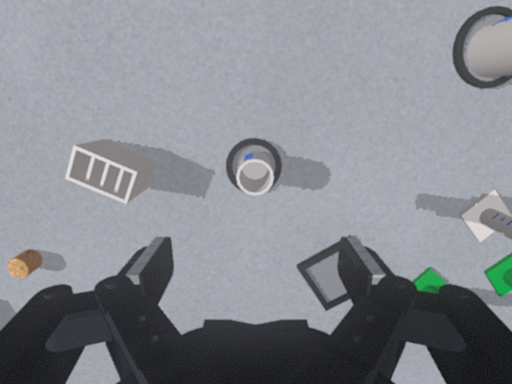

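The small beaker is upright in its ring at (254,165). Next is the white cylinder, at (490,212) in this view.

>>> {"name": "arm_command", "arguments": {"targets": [[-4,20,-13,0],[-7,33,0,0],[-7,33,0,0],[-7,33,0,0],[-7,33,0,0],[-7,33,0,0],[-7,33,0,0],[-7,33,0,0],[-7,33,0,0],[-7,33,0,0],[-3,4,0,0],[0,0,0,0]]}}

```text
time: 14.82
position: [0.6295, 0.197, 0.2283]
eef_rot: [-0.507, -3.099, 0.003]
ft_force: [-0.1, 1.0, -0.1]
width: 0.0855
gripper_force: 0.0
```

```bash
python3 wr.py w7; python3 go.py 629 196.5 100; python3 - <<'E'
import pickle
from h import *
c=pickle.load(open("w7.pkl","rb"));x=cv2.resize(c["frame"][60:340,100:450],None,fx=2.1,fy=2.1);cv2.imwrite("pics/w7c.png",x[:,:,::-1])
E
```

```text
0.05 [297 238  22  20 314] [731.6 228.1  24.4  11.8  85.7] z95 0.0882 rgb [ 51. 114.  75.]
0.05 [195 256  24  23 364] [717.4 105.6  26.2  11.8  52. ] z95 0.0874 rgb [ 51. 104.  67.]
0.1 [245 172  28  34 619] [629.3 200.4  25.2  24.8  75.6] z95 0.1325 rgb [169. 164. 175.]
0.1 [303 258  29  38 837] [739.2 226.9  26.4  25.6 -20.2] z95 0.1319 rgb [ 50. 121.  72.]
0.1 [184 278  29  38 830] [723.2 101.6  26.   25.2 -11.9] z95 0.1318 rgb [ 46. 104.  65.]
0.004 [194   0  61  18 390] [440.9 222.   69.   20.2  70.7] z95 0.0116 rgb [119. 119. 124.]
0.004 [ 352    0   87   61 3480] [520.  407.1  94.4  61.6 -83.6] z95 0.0096 rgb [147. 147. 155.]
0.004 [  0  91  30  48 438] [464.8 -79.2  59.7  44.8 -29.9] z95 0.0117 rgb [125.  123.  125.5]
0.004 [ 23  95  13  36 158] [468.4 -55.4  44.5  10.6 -15.4] z95 0.0118 rgb [38. 39. 40.]
0.004 [ 229  137   58   45 1095] [630.  200.   56.2  56.2 -65.8] z95 0.011 rgb [223. 218. 218.]
0.004 [  79  197   78   63 2646] [646.9 -18.7  89.4  84.4 -82.5] z95 0.0113 rgb [143. 144. 152.]
0.004 [275 208  52  48 975] [739.  227.6  57.   54.7 -69.1] z95 0.0108 rgb [ 54. 168.  88.]
0.004 [187 224  53  44 951] [723.  101.8  56.7  56.4 -60.2] z95 0.0106 rgb [ 53. 166.  87.]
t 14.88 pos [629.5 196.1 228.7] yaw 71.4 tilt [ 0.001 -0.001 -1.   ] j7 1.05 F [0.6 0.4 0.7] w 85.5
turn first 0.0 then shift [  0.5   0.4 128.7]
```

View pics/w7c.png

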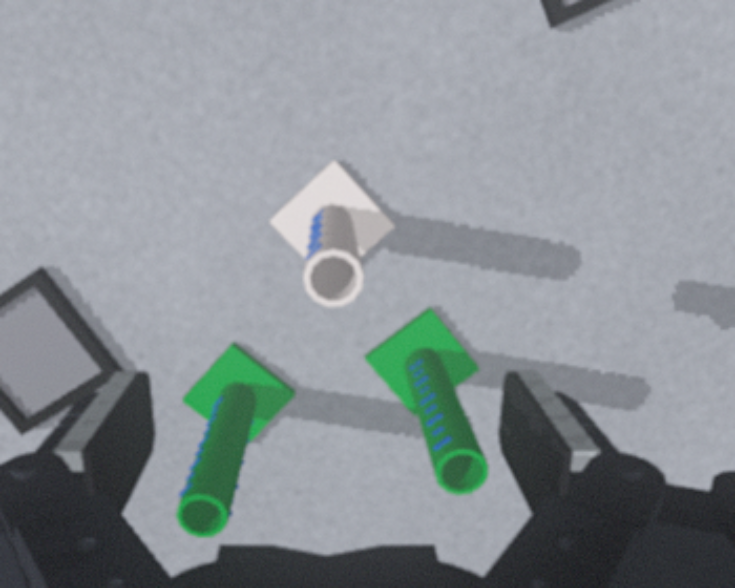

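The white cylinder's foot is at crop (332,222) and its tube top at (333,277); the green ones are at (238,395) and (422,358), clear of the fingers. The foot yaw is 24.2° and the stand about 13.5°.

>>> {"name": "arm_command", "arguments": {"targets": [[0.5,2,20,0],[0,0,40,0],[0,0,40,0],[0,0,30,0],[0,0,15,0],[0,0,8,0],[0,0,0,0]]}}

```text
time: 15.75
position: [0.63, 0.1986, 0.0765]
eef_rot: [0.508, 3.1, 0.0]
ft_force: [-0.7, 0.5, 0.9]
width: 0.0855
gripper_force: 0.0
```

>>> {"name": "arm_command", "arguments": {"targets": [[0,0,0,0],[0,0,0,0],[0,0,0,0],[0,0,0,0],[0,0,0,0],[0,0,0,0],[0,0,0,0],[0,0,0,0],[0,0,0,0]], "claw": 255}}

```text
time: 16.88
position: [0.6302, 0.1987, 0.0766]
eef_rot: [0.508, 3.1, 0.0]
ft_force: [-0.0, 1.4, 5.1]
width: 0.0249
gripper_force: 34.5
```

```bash
python3 go.py 650 -22.5 116 60.7
```

```text
t 16.88 pos [630.2 198.7  76.6] yaw 71.4 tilt [-0.  0. -1.] j7 1.11 F [-0.   1.4  5.1] w 24.9
turn first 0.187 then shift [-125.6 -183.2  -39.5]
```

>>> {"name": "arm_command", "arguments": {"targets": [[0,0,-20,0],[0,0,-20,0],[0,0,0,0.09],[0,0,0,0.097],[-15,-22,0,0],[-24,-35,0,0],[-24,-35,0,0],[-24,-35,0,0],[-24,-35,0,0],[-14.5,-21,0,0],[0,0,0,0],[0,0,0,0]]}}

```text
time: 18.38
position: [0.65, -0.0214, 0.117]
eef_rot: [0.794, 3.039, 0.001]
ft_force: [1.0, 0.8, -0.4]
width: 0.0245
gripper_force: 33.9
```

```bash
python3 wr.py w8; python3 go.py 650 -22.5 81.5 60.7; python3 - <<'E'
import pickle
from h import *
c=pickle.load(open("w8.pkl","rb"));x=cv2.resize(c["frame"][90:330,130:380],None,fx=2.4,fy=2.4);cv2.imwrite("pics/w8c.png",x[:,:,::-1])
E
```

```text
0.05 [   0    0   69   50 2190] [464.1 -85.9  39.4  31.9  58.8] z95 0.0712 rgb [141. 136. 136.]
0.05 [237 188  46  23 576] [647.4 -15.   35.4  15.2  48. ] z95 0.0879 rgb [156. 152. 155.]
0.05 [ 416  195   53   43 1251] [717.   95.9  25.7  12.7 -51.5] z95 0.0884 rgb [48. 99. 64.]
0.1 [ 204  210  104   41 1837] [642.8 -17.2  51.7  11.8  63.3] z95 0.1386 rgb [143. 139. 143.]
0.1 [ 458  217   54   62 2296] [722.2  98.9  25.6  22.9  -6.3] z95 0.1313 rgb [45. 98. 61.]
0.004 [  49    0   61   74 1190] [465.4 -83.9  59.   44.7 -57.8] z95 0.0115 rgb [127. 126. 131.]
0.004 [ 87  24  33  56 354] [486.9 -73.8  52.9  13.  -65.7] z95 0.0118 rgb [39. 40. 41.]
0.004 [491 127  21  43 500] [730.  199.2  40.8  20.9 -19.5] z95 0.0104 rgb [ 59. 181.  96.]
0.004 [ 201  137  108   62 1765] [632.1 -11.8 100.8  56.5  59.8] z95 0.0112 rgb [150. 149. 156.]
0.004 [ 365  155   79   76 2331] [723.3 100.9  56.9  55.9  29.5] z95 0.0106 rgb [ 56. 154.  89.]
t 18.43 pos [649.9 -20.8 116.8] yaw 60.8 tilt [ 0.     0.001 -1.   ] j7 1.28 F [ 0.3 -0.  -1.2] w 24.5
turn first 0.001 then shift [-0.9 -1.5 35.3]
```

View pics/w8c.png

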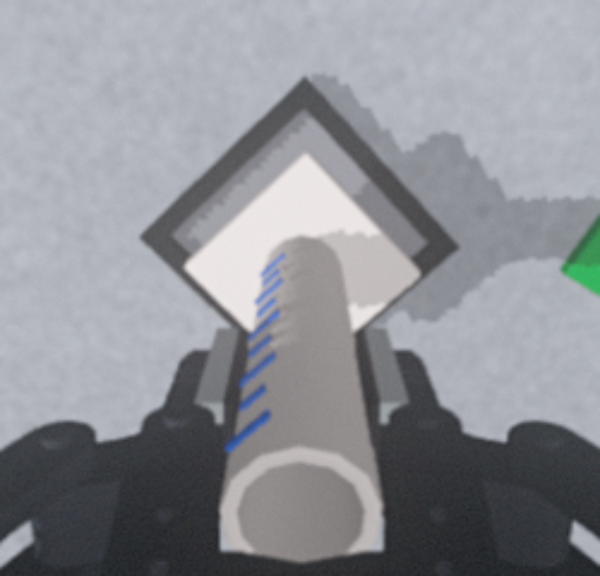

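The foot (corners at crop (183,267), (305,153), (420,272)) is parallel to the stand and laterally centred on it. I'll check depth by casting the corners.

```bash
python3 - <<'E'
import pickle
from h import *
c=pickle.load(open("w8.pkl","rb"))
f=lambda L,z:plane(c,[(130+u/2.4-.3,90+v/2.4-.3) for u,v in L],z)[:,:2]*1000
S=f([(143,237),(306,78),(459,246)],.010);F=f([(183,267),(305,153),(420,272)],.048)
for n,q in(("stand",S),("foot",F)):
    print(n,q.round(1),"centre",((q[0]+q[2])/2).round(1),"sides",np.linalg.norm(q[1]-q[0]).round(1),np.linalg.norm(q[2]-q[1]).round(1),"ang",np.degrees(np.arctan2(*(q[1]-q[0])[::-1])).round(1),np.degrees(np.arctan2(*(q[2]-q[1])[::-1])).round(1))
E
```

```text
stand [[618.6 -74.1]
 [597.1  10.2]
 [681.8  31.2]] centre [650.2 -21.4] sides 87.0 87.2 ang 104.3 13.9
foot [[629.2 -54.9]
 [615.8  -0.9]
 [669.3  13.2]] centre [649.3 -20.8] sides 55.6 55.3 ang 103.9 14.8
```

Centres agree within 1 mm and angles within 1°. Lowering.

>>> {"name": "arm_command", "arguments": {"targets": [[-0.5,0,13,0],[0,0,12,0],[0,0,7,0],[0,0,3.5,0],[0,0,0,0]]}}

```text
time: 19.05
position: [0.6503, -0.0228, 0.0809]
eef_rot: [0.795, 3.039, -0.0]
ft_force: [0.2, -0.4, -0.9]
width: 0.0245
gripper_force: 33.9
```

>>> {"name": "arm_command", "arguments": {"targets": [[0,0,0,0],[0,0,0,0],[0,0,0,0],[0,0,0,0],[0,0,-10,0],[0,0,-30,0],[0,0,-40,0],[0,0,-50,0],[0,0,-30,0],[0,0,0,0]], "claw": 0}}

```text
time: 20.3
position: [0.6515, -0.0231, 0.2444]
eef_rot: [0.794, 3.034, 0.003]
ft_force: [-0.1, -0.8, -0.9]
width: 0.0855
gripper_force: 0.0
```

```bash
python3 wr.py w9; python3 go.py 405.5 -244 190 -44; python3 go.py 405.5 -244 200
```

```text
0.05 [ 96  27  44  42 943] [460.1 -84.7  39.2  38.9  56. ] z95 0.0716 rgb [133. 128. 130.]
0.05 [  0  67  19  39 663] [ 422.4 -223.8   40.3   20.5  -43.4] z95 0.0676 rgb [129. 125. 125.]
0.05 [460 124  32  24 558] [734.5 221.3  25.7  14.  -39.8] z95 0.0883 rgb [ 50. 127.  74.]
0.05 [361 162  23  24 309] [717.7  95.6  25.6  12.2 -48.8] z95 0.0885 rgb [ 52. 123.  76.]
0.1 [493 126  19  26 427] [734.5 220.   24.9  13.1 -34.1] z95 0.1233 rgb [ 49. 127.  73.]
0.1 [242 167  27  33 601] [649.6 -21.8  25.3  25.2  52.5] z95 0.1364 rgb [159. 155. 168.]
0.1 [378 171  38  31 859] [723.  100.1  25.4  24.8  68.8] z95 0.1319 rgb [54. 99. 70.]
0.004 [119  32  40  52 547] [466.6 -82.5  58.7  42.  -58.5] z95 0.0115 rgb [116. 117. 122.]
0.004 [ 419  102   47   57 1153] [741.  227.6  61.1  56.8  22.2] z95 0.0108 rgb [ 55. 170.  91.]
0.004 [219 126  74  61 969] [651.9 -21.4  79.5  76.6  14.9] z95 0.0116 rgb [122. 122. 128.]
0.004 [ 331  138   55   54 1135] [723.  100.3  56.8  56.3 -59.6] z95 0.0109 rgb [ 56. 162.  87.]
t 20.35 pos [650.7 -22.8 242.4] yaw 60.7 tilt [-0.002  0.002 -1.   ] j7 1.23 F [-0.  -0.2 -0.6] w 85.1
turn first -1.315 then shift [329.5  22.8  51.7]
t 20.35 pos [650.7 -22.8 242.4] yaw 60.7 tilt [-0.002  0.002 -1.   ] j7 1.23 F [-0.  -0.2 -0.6] w 85.1
turn first 0.0 then shift [ 105.5 -313.    41.7]
```

View pics/w9.png

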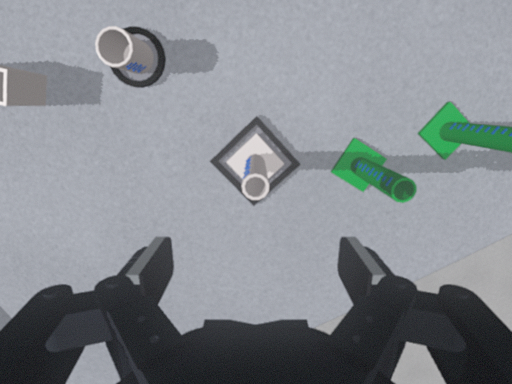

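The cylinder stands squared in its stand (foot at (256,160), stand (256,162)). Last is the jar. I'll turn the +1.83 way to keep joint 7 in range.

>>> {"name": "arm_command", "arguments": {"targets": [[0,0,0,0.182],[0,0,0,0.183],[0,0,0,0.183],[0,0,0,0.183],[0,0,0,0.183],[0,0,0,0.183],[0,0,0,0.183],[0,0,0,0.183],[0,0,0,0.183],[0,0,0,0.181],[0,0,0,0]]}}

```text
time: 21.72
position: [0.6497, -0.0224, 0.2397]
eef_rot: [2.891, 1.229, -0.003]
ft_force: [-0.9, -0.4, 0.2]
width: 0.0855
gripper_force: 0.0
```

```bash
python3 go.py 405.5 -244 190 -44
```

```text
t 21.73 pos [649.7 -22.4 239.7] yaw -43.9 tilt [-0.002 -0.001 -1.   ] j7 -0.44 F [-0.9 -0.4  0.2] w 85.5
turn first 0.001 then shift [-328.9  -21.7   50.3]
```

>>> {"name": "arm_command", "arguments": {"targets": [[-20,-1,0,0],[-35,-2.5,5,0],[-35,-2.5,5,0],[-35,-2.5,5,0],[-35,-2.5,5,0],[-35,-2.5,5,0],[-35,-2.5,5,0],[-35,-2.5,5,0],[-35,-2.5,5,0],[-29,-1.5,5,0],[0,0,5,0],[0,0,0,0]]}}

```text
time: 23.22
position: [0.4055, -0.2431, 0.1905]
eef_rot: [-2.89, -1.231, -0.0]
ft_force: [-0.1, -0.1, 0.4]
width: 0.0855
gripper_force: 0.0
```

```bash
python3 wr.py w10; python3 go.py 405.5 -244 22 -44
```

```text
0.05 [151   0  51  42 870] [458.1 -87.1  39.4  34.5 -44.7] z95 0.0714 rgb [170. 165. 165.]
0.05 [ 235  148   42   73 1563] [ 403.6 -244.6   72.6   39.6   47.3] z95 0.0678 rgb [203. 198. 198.]
0.004 [161   5  59  59 894] [459.1 -94.1  60.6  45.4  -6.3] z95 0.0115 rgb [125. 127. 135.]
0.004 [173  13  20  21 275] [459.8 -74.2  26.9  13.3  -5.4] z95 0.0112 rgb [183. 178. 177.]
0.004 [  0 222  32  34 218] [113.7 -86.9  57.9   8.5  81.4] z95 0.0116 rgb [76. 52. 51.]
0.004 [481 276  31  25 199] [ 534.7 -599.    51.7    5.1   -0.7] z95 0.0117 rgb [132. 128. 128.]
t 23.27 pos [ 405.8 -243.1  190.8] yaw -43.8 tilt [-0.  0. -1.] j7 -0.49 F [ 1.6 -0.5  0.3] w 85.3
turn first 0.003 then shift [ -0.8   0.4 168.8]
```

View pics/w10.png

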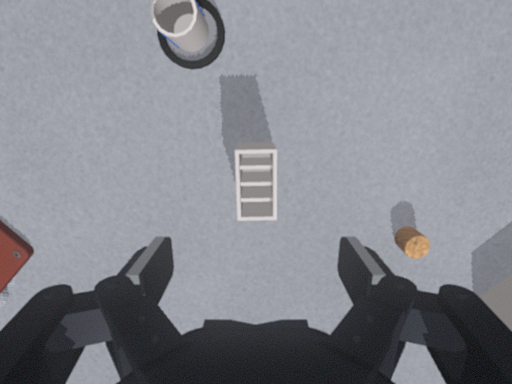

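The jar at (256,184) is square to the fingers and the cork at (412,242) is well away. Going down.

>>> {"name": "arm_command", "arguments": {"targets": [[-1.5,0.4,30,-0.012],[0,0,40,0],[0,0,40,0],[0,0,35,0],[0,0,15,0],[0,0,10,0],[0,0,0,0]]}}

```text
time: 24.15
position: [0.4044, -0.2411, 0.0343]
eef_rot: [-2.878, -1.251, 0.002]
ft_force: [-0.5, -0.4, 1.2]
width: 0.0855
gripper_force: 0.0
```

>>> {"name": "arm_command", "arguments": {"targets": [[0,0,0,0],[0,0,0,0],[0,0,0,0],[0,0,0,0],[0,0,0,0],[0,0,0,0],[0,0,0,0],[0,0,0,0]], "claw": 255, "force": 40}}

```text
time: 25.15
position: [0.4051, -0.2414, 0.0353]
eef_rot: [-2.879, -1.249, -0.003]
ft_force: [-0.8, 1.3, 5.7]
width: 0.0394
gripper_force: 40.5
```

>>> {"name": "arm_command", "arguments": {"targets": [[0,0,-20,0],[0,0,-30,0],[0,0,-40,0],[0,0,-40,0],[0,0,-10,0],[0,0,0,0]]}}

```text
time: 25.9
position: [0.4049, -0.2397, 0.1692]
eef_rot: [-2.872, -1.251, -0.005]
ft_force: [-0.3, -0.1, -1.1]
width: 0.0395
gripper_force: 41.4
```

```bash
python3 go.py 519.5 404 160; python3 go.py 519.5 404 160 6.5
```

```text
t 25.9 pos [ 404.9 -239.7  169.2] yaw -42.9 tilt [ 0.007 -0.006 -1.   ] j7 -0.37 F [-0.3 -0.1 -1.1] w 39.5
turn first 0.0 then shift [ 549.4 -354.3   15.1]
t 25.9 pos [ 404.9 -239.7  169.2] yaw -42.9 tilt [ 0.007 -0.006 -1.   ] j7 -0.37 F [-0.3 -0.1 -1.1] w 39.5
turn first -0.863 then shift [626.5 186.7  15.1]
```

>>> {"name": "arm_command", "arguments": {"targets": [[0,0,0,-0.14],[0,0,0,-0.14],[0,0,0,-0.14],[0,0,0,-0.14],[0,0,0,-0.15],[0,0,0,-0.153],[0,0,0,0]]}}

```text
time: 26.78
position: [0.4037, -0.2399, 0.1681]
eef_rot: [-2.088, -2.337, -0.003]
ft_force: [0.6, 0.0, -1.6]
width: 0.0393
gripper_force: 41.2
```

>>> {"name": "arm_command", "arguments": {"targets": [[20,6,0,0],[36,11,0,0],[36,11,0,0],[36,11,0,0],[36,11,0,0],[36,11,0,0],[36,11,0,0],[36,11,0,0],[36,11,0,0],[36,11,0,0],[36,11,0,0],[20,5,0,0]]}}

```text
time: 28.28
position: [0.4792, 0.1724, 0.1698]
eef_rot: [-2.09, -2.337, -0.0]
ft_force: [0.3, -0.2, -1.0]
width: 0.0395
gripper_force: 41.2
```

```bash
python3 go.py 519.5 404 100 6.5
```

```text
t 28.27 pos [479.2 172.4 169.8] yaw 6.4 tilt [ 0.005 -0.004 -1.   ] j7 -0.23 F [ 0.3 -0.2 -1. ] w 39.5
turn first -0.002 then shift [225.2  66.6  70.6]
```

>>> {"name": "arm_command", "arguments": {"targets": [[30,9,0,0],[36,11,0,0],[36,11,0,0],[36,11,0,0],[36,11,0,0],[33,9,0,0],[18,4.6,20,0],[0,0,30,0],[0,0,30,0],[0,0,10,0],[0,0,0,0]]}}

```text
time: 29.65
position: [0.52, 0.4019, 0.0821]
eef_rot: [-2.09, -2.337, -0.002]
ft_force: [0.1, 0.3, -1.4]
width: 0.0399
gripper_force: 41.2
```

```bash
python3 wr.py w11; python3 go.py 519.5 404 41 6.5; python3 - <<'E'
import pickle
from h import *
c=pickle.load(open("w11.pkl","rb"));x=cv2.resize(c["frame"][90:330,130:380],None,fx=2.4,fy=2.4);cv2.imwrite("pics/w11c.png",x[:,:,::-1])
E
```

```text
0.05 [ 218  171   76   17 1112] [515.5 435.3  40.1   0.9   6.5] z95 0.088 rgb [153. 148. 148.]
0.05 [224 210  64   9 570] [517.2 419.9  33.2   4.5   7. ] z95 0.0891 rgb [155. 150. 150.]
0.05 [225 236  62  13 697] [519.  403.8  33.3   6.4   6.6] z95 0.089 rgb [157. 151. 151.]
0.05 [226 268  60   9 479] [521.1 385.7  33.4   4.1   6.2] z95 0.0894 rgb [157. 152. 151.]
0.05 [227 298  58   5 240] [523.2 367.3  33.5   2.3   5.5] z95 0.0896 rgb [155. 149. 149.]
0.05 [107 369  22  15 166] [424.  257.6  12.    4.4 -12.6] z95 0.0644 rgb [149. 144. 144.]
0.1 [  113   193   287   131 11545] [523.3 408.4  83.6  78.8  43.6] z95 0.1388 rgb [153. 148. 147.]
0.004 [ 218  137   78   42 2191] [515.4 438.   58.9  31.9   5.1] z95 0.0091 rgb [153. 153. 158.]
t 29.7 pos [520.5 402.3  83. ] yaw 6.4 tilt [ 0.007 -0.002 -1.   ] j7 -0.33 F [-0.   1.7 -0.6] w 39.2
turn first -0.002 then shift [ 1.5 -0.7 42.1]
```

View pics/w11c.png

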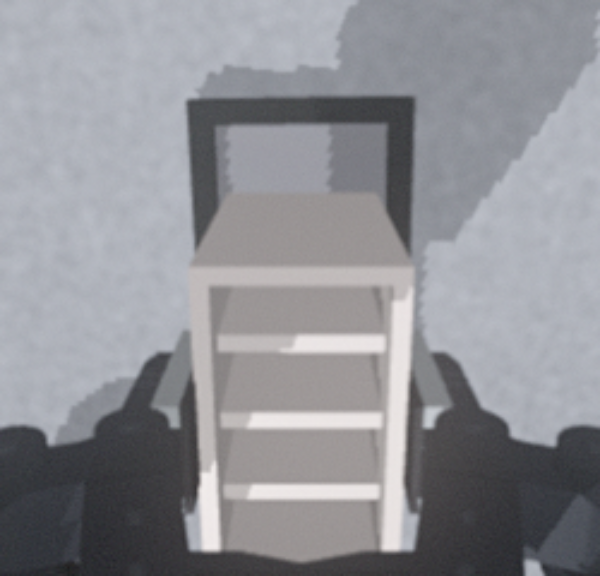

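The jar's lower front edge is at crop (228–378,193) and the stand's far rim at (188,99)–(415,97). I'll cast both to compare.

```bash
python3 - <<'E'
import pickle
from h import *
c=pickle.load(open("w11.pkl","rb"))
f=lambda L,z:plane(c,[(130+u/2.4-.3,90+v/2.4-.3) for u,v in L],z)[:,:2]*1000
S=f([(188,100),(415,97)],.010);F=f([(228,193),(378,193)],.0475)
for n,q,L in(("stand",S,52),("jar",F,36)):
    d=(q[1]-q[0])/np.linalg.norm(q[1]-q[0]);t=np.array([d[1],-d[0]]);t*=-np.sign(t[1])
    print(n,q.round(1),"len",np.linalg.norm(q[1]-q[0]).round(1),"centre",(q.mean(0)+t*L).round(1),"ang",np.degrees(np.arctan2(d[1],d[0])).round(1))
E
```

```text
stand [[476.9 453.4]
 [548.1 462.4]] len 71.7 centre [519.  406.3] ang 7.2
jar [[495.5 433. ]
 [535.8 437.6]] len 40.6 centre [519.7 399.5] ang 6.5
```

Both lengths check out (72 and 40 mm). The jar is 7 mm short along tool x, so I'll correct that and lower it.

>>> {"name": "arm_command", "arguments": {"targets": [[3.5,0,0,0],[3,0,0,0],[0,0,12,-0.005],[0,0,12,0],[0,0,10,0],[0,0,5.5,0],[0,0,2.5,0],[0,0,0,0]]}}

```text
time: 30.7
position: [0.5192, 0.4093, 0.0406]
eef_rot: [-2.082, -2.344, -0.004]
ft_force: [0.8, 0.1, -1.0]
width: 0.0392
gripper_force: 41.2
```

```bash
python3 wr.py w12; python3 go.py 519 409 40 
```

```text
0.05 [  170   188   171   136 11549] [518.5 408.1  70.5  67.1 -83. ] z95 0.0818 rgb [159. 154. 154.]
0.1 [   0  283  148  101 9351] [466.1 403.4  27.   24.2 -83.1] z95 0.1364 rgb [48. 50. 55.]
0.1 [  118   284   276   100 14066] [517.1 423.8  65.1  13.    6.1] z95 0.138 rgb [49. 49. 53.]
0.1 [ 365  284  147  100 9187] [571.  416.   26.7  24.7 -82.6] z95 0.1362 rgb [48. 51. 56.]
0.004 [ 210  158   92   33 1333] [514.8 440.8  57.7  22.1   6. ] z95 0.0111 rgb [127. 127. 134.]
t 30.75 pos [519.3 409.3  40.9] yaw 6.8 tilt [ 0.007 -0.002 -1.   ] j7 -0.31 F [ 0.  -0.5 -1.7] w 39.6
turn first 0.0 then shift [-0.3 -0.3  0.9]
```

View pics/w12.png

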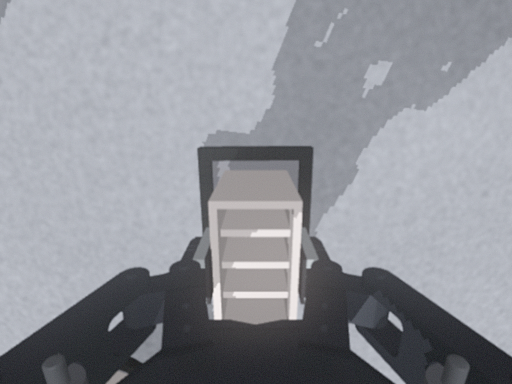

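The jar is inside the rim with about 6 mm free in front (row 171 against 161) and centred sideways. I'll lower the last mm and release.

>>> {"name": "arm_command", "arguments": {"targets": [[0,0,1,0],[0,0,0,0]]}}

```text
time: 31.0
position: [0.5191, 0.4094, 0.0398]
eef_rot: [-2.082, -2.344, -0.005]
ft_force: [-0.6, -0.9, -1.1]
width: 0.0394
gripper_force: 41.2
```

>>> {"name": "arm_command", "arguments": {"targets": [[0,0,0,0],[0,0,0,0],[0,0,0,0],[0,0,0,0],[0,0,-10,0],[0,0,-30,0],[0,0,-40,0],[0,0,-50,0],[0,0,-50,0],[0,0,0,0],[0,0,0,0]], "claw": 0}}

```text
time: 32.38
position: [0.5195, 0.4081, 0.2197]
eef_rot: [-2.082, -2.343, -0.005]
ft_force: [0.4, 0.1, -0.6]
width: 0.0852
gripper_force: 0.0
```

```bash
python3 wr.py w13; python3 - <<'E'
from h import *
from plant import cams
a=cams.camera("wrist")["frame"][60:340,60:400];c=cams.camera("top");P=cloud(c)
for n,uv,z0,zt in [("bigb",(180,240),.07,.089),("smallb",(296,235),.05,.069),("cyl",(275,163),.1,.134),("jar",(122,205),.05,.069),("cork",(424,233),.02,.03)]:
    m=blob(P[:,:,2]>z0,uv,10);print(n,m.sum(),rect(plane(c,pix(m),zt)[:,:2]),np.percentile(P[m][:,2],95).round(4))
b=c["frame"][130:290,80:320]
x=np.hstack([cv2.resize(a,(364,300)),cv2.resize(b,(434,300))]);cv2.imwrite("pics/end.png",x[:,:,::-1])
E
```

```text
0.05 [307   0  59  21 737] [574.2 582.8  53.9  13.7  -2.4] z95 0.0874 rgb [158. 161. 151.]
0.05 [ 237  145   38   68 1446] [518.6 407.   72.5  40.  -82.9] z95 0.0717 rgb [204.  198.5 198.5]
0.05 [161 282  25  36 513] [438.9 244.   39.6  10.1 -56.4] z95 0.0882 rgb [134. 130. 131.]
0.1 [411 345  31  37 663] [736.3 226.7  28.3  20.8 -58.5] z95 0.1316 rgb [18. 93. 41.]
0.004 [233 134  47  19 359] [514.3 441.9  58.2  21.2  12.3] z95 0.0114 rgb [119. 119. 126.]
0.004 [274 150   6  56 194] [546.4 399.1  73.    4.9 -83.6] z95 0.0114 rgb [112. 112. 118.]
0.004 [173 252  28  43 362] [439.7 246.5  72.3  29.1 -62.2] z95 0.0118 rgb [84.  85.5 90.5]
bigb 145 [419.  224.3  60.2  59.2  30.7] 0.0907
smallb 77 [462.4 -86.9  40.   37.3 -43.7] 0.0712
cyl 89 [647.1 -25.2  32.7  23.5   1.6] 0.136
jar 301 [520.1 402.9  78.3  43.1 -83.5] 0.0704
cork 114 [ 487.9 -443.1   33.5   27.7  -87.9] 0.0334
```

View pics/end.png

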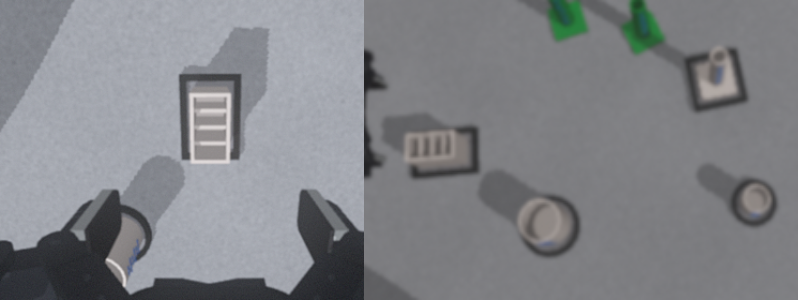

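All four pieces stand in their stands: the jar at (210,125) in the left half, the others at (716,78), (547,222) and (754,200) in the right. Their tops are each 4 mm above their own heights, and the cork hasn't moved. The gripper is clear, so I'm handing in.

```bash
python3 -c "
from plant import workorder
print(workorder.job_done())"
```

```text
the job is handed in; nothing more can be done
None
```

All four white pieces stand upright in their matching stands, the cork wasn't touched, and the job was handed in at about 32.5 s of the 112 s allowed; no verdict came back.

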